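# Shut and lock a hinged weld nest by pushing

### The arm

A 6-joint arm with a two-finger parallel gripper is mounted at the origin on the work surface. World frame = base frame: x ahead of the robot, y to its left, z up, the work surface at z = 0. Lengths are in mm, angles in rad, forces in N, time in s.
With the tool pointing down it reaches from about 350 to 875 mm from the base axis. Payload 4.2 kg.
Tool frame: the origin (TCP) lies midway between the tips of the shut fingers; the grasp point (between the pads) lies 19 mm behind it; y points along the fingers, x is the direction in which the jaws open and shut, and the axes are right-handed (so a half turn about y gives the same grasp; the last joint's range is limited). The gripper opens to 85 mm and grips with 20 to 120 N. Pads are 22 mm wide; open, the fingers measure 114 mm over their backs; the gripper's body (76 mm by 85 mm) begins 54 mm behind the grasp point. The pads swing forward as they close: fully open they stand 13 mm farther back than shut.
Start: joints at [1.481, 0.385, 0.008, 0, -1.194, -0.259], TCP at [213.574, 587.355, 231.312] pointing down, gripper open.
Joint ranges: [-3.14, 3.14], [-1.21, 2.06], [-1.07, 1.41], [-3.16, 2.05], [-2.99, -0.16], [-3.1, 3.1]. Speed limits (rad/s): [2.79, 2.79, 3.14, 3.14, 3.14, 3.14].

### API

Orientations are given as a unit quaternion [x, y, z, w].
In Python, from bench import read_state, get_image, job_done gives the robot as it stands.
- The arm moves only by the tool play_rows, never from a script. Its argument "series" is a list of rows, each a list of 7 numbers: the shift along the tool's x, y, z in m, then the turn, a rotation vector about the tool's x, y, z in rad, then the finger opening in m, from 0 to 0.0854. In form: [[x, y, z, wx, wy, wz, claw], ...]. A call has 1 to 10 rows; each row shifts and turns the pose as measured when the row begins, along the tool's axes as they then stand; what a row does not reach is not made up. A row lasts 1/10 s, in which the tool goes at most 50 mm and 8.59 degrees, less where a joint would pass 70% of its speed; a pose out of reach is approached as far as the arm can. A call with a gripper value outside its range is refused whole. The fingers move at their own pace and stop on an object; the grip force is fixed at half the most. Time passes only in rows, so rows that do not move let the fingers close. It gives the time, the measured TCP pose, the force and the opening at its end, in the units of the state.
- read_state(): the state, without advancing time (a new reading comes with each control period).
- get_image(name): name is "side" or "top" or "wrist"; returns a dict with "color" (384x512x3 uint8, red, green, blue), "intrinsics" (3x3 intrinsics, pixels), "D" ([k1, k2, p1, p2, k3] as OpenCV has them; the pictures are not rectified), "origin" and "orientation" of the camera in the world. Camera axes: x right, y down, z forward; pixel columns grow to the right and rows downward; lengths in mm; the calibration is good to about 2 mm. A picture is of the moment at which its call begins. There is no depth.
- job_done(): hands the job in, once; it reports no verdict.
The state is a dict: "clock": time; "joints": joint angles; "joint_vel": joint speeds; "joint_efforts": joint torques, N m; "position": TCP position; "ee_rot": TCP orientation; "contact_force": force on the tool from outside, world axes, zero at the start; "wrist_torque": the same for the moment, N m; "gripper_width": finger opening in mm.
Only numpy, scipy, OpenCV 4.12 (cv2) and the standard library are available. Lean on these libraries where they do the work, as an engineer would, in place of code of your own. Each camera call takes 0.05 s, during which the arm holds its last target. There are 200 camera calls.

### The job

The blue plastic case already lies in the weld nest. Using only pushes of the fingertips - pinch and lift nothing - push the open hold-down frame over and gently down, without slamming it, until it lies fully shut over the case, and only then push the red handle of the toggle clamp over and down until it lies level and the clamp is locked. Leave the spare case, the pliers, the screwdriver and the start and stop buttons alone, leave the case in its nest, and finish clear of everything.

Things in the scene. Friction and masses are not known exactly. Their poses are not given: they have to be found in the camera images.
- fixture: Weld fixture, bolted down, place and yaw vary: steel base plate 150 (x) x 250 (y) x 12 mm, from y -150 to +100; on it an aluminium nest block 120 x 110 mm, top 46 mm above the bench. Origin: on the bench below the nest's middle. Axes: z up, +y from the nest to the frame's hinge, -y to the toggle clamp, x along the hinge.
- frame (a joint): Angle (rad) of the hold-down frame. 0 = shut, level over the case; 1.57 = upright; it starts at 1.7 to 2.1, leaning back, away from nest and clamp. To shut it, push its back face (its top face when shut) towards the clamp and down. 270 g; a friction hinge holds it wherever it is left: 0.3 N m, or 3 to 6 N at 90 mm from the hinge.
- frame_hinge (a point): Point on the frame's hinge axis, at its middle (fixture x = 0, y = +62 mm, 51 mm above the bench).
- frame_edge (a point): Middle of the free edge of the frame, on its back face, 130 mm from the hinge axis. The frame is an aluminium plate 120 mm wide (fixture x +-60 mm) and 8 mm thick, its mid-plane through the hinge axis. Shut, this point is at fixture y = -68 mm, 55 mm above the bench.
- frame_rail (a point): Point on the frame's back face, on the middle of its side rail at fixture x = -46 mm, 78 mm from the hinge axis; a good place to push. The two side rails (x +-46 mm) are 27 mm wide; between them is a 66 x 48 mm window, 38 to 86 mm from the hinge axis.
- clamp_handle (a joint): Angle (rad) between handle and arm of the toggle clamp. 0 = locked: both level, the arm's foot on the frame's free edge, the handle pointing away from the nest. Starts open at 2.5: handle about 64 degrees above level, leaning away from the nest. Pushing the handle away from the nest and down brings the arm down too. It stays where it is left; 1 to 4 N at the grip.
- clamp_pivot (a point): The handle's pivot pin, in the clamp's middle plane (fixture x = 0). Locked: at fixture y = -112 mm, 78 mm above the bench. Open: about 15 mm lower and 10 mm nearer the nest. The clamp's arm stands nearly upright at y = -98 mm when open, 16 mm wide, top 130 mm above the bench, its foot sticking out 25 mm towards the nest.
- clamp_grip (a point): On the axis of the handle's round red grip near its free end, 105 mm from clamp_pivot; the grip is 18 mm in diameter, ends 9 mm beyond this point and reaches back to 36 mm from the pivot. Locked, this point is at fixture y = -217 mm, 78 mm above the bench, level with clamp_pivot.
- nest_floor (a point): Centre of the floor of the nest's pocket, 24 mm above the bench; the pocket is 87 x 67 mm and 22 mm deep.
- case_mid (a point): Centre of the loose blue case with a white lid (84 x 64 x 22.5 mm, 70 g) that lies in the nest; 11 mm above the pocket floor.
- spare_case_mid (a point): Centre of a like blue case (84 x 64 x 22.5 mm) lying loose on the bench; not part of the job.
- pliers_mid (a point): Centre of a pair of pliers with red handles, about 170 mm long and 60 mm wide, lying loose; not part of the job.
- driver: A loose screwdriver, 190 mm long, lying on the bench along its x axis, origin under its middle; not part of the job.
- control: The press's fixed black control box, 90 x 160 mm and 55 mm high, with two buttons on its top; origin on the bench under its middle.
- start_button (a joint): Travel (m) of the green start button on the control box, 0 = not pressed; never to be pressed.
- stop_button (a joint): Travel (m) of the red stop button on the control box, 0 = not pressed; never to be pressed.
There are look-alikes about, which are no part of the job. Leave any yellow look-alike of the part that bears case_mid alone.

How it is judged:
By the outcome, as a careful person would: the job done as asked, in the order asked, and still so for the second after the job is handed in, with the robot touching nothing.
It also fails if it takes over 51 s, if anything falls off the work surface, if the arm or the gripper's body presses on something with over 40 N, if the wrist force passes 120 N, or if a joint passes its speed limit or range.

## Working session

There is one attempt and no reset: what is moved stays moved. The work goes in short steps, Python scripts to look and compute and a tool call to move; the robot and the scene stay as the last step left them, time stands still between calls to the robot, and variables do not carry over. Pictures are saved under pics/ and viewed, about 8 in all and at most 12, crops included, and the job is handed in when it is done.

Besides the shell and the picture viewer there is one more tool, called after ">>>" as name(argument=value, ...) on one line, values as JSON. play_rows: Moves the arm, as the interface text tells. Its arguments: {"type":"object","properties":{"series":{"type":"array","items":{"type":"array","items":{"type":"number"}}}},"required":["series"]}

```bash
mkdir -p pics; ls; python3 - <<'E'
from bench import *
import cv2,numpy as np
print(read_state())
for n in("top","side"):
    r=get_image(n); cv2.imwrite(f"pics/{n}0.png",r["color"][:,:,::-1])
    print(n,r["intrinsics"],r["D"],r["origin"],r["orientation"])
E
```

```text
pics
{'clock': 0.0, 'joints': array([ 1.48058623e+00,  3.85569720e-01,  6.60624696e-03, -5.35975862e-04,
       -1.19402364e+00, -2.58598504e-01]), 'joint_vel': array([ 0.00084537,  0.00069662,  0.00349305,  0.00342079, -0.00050596,
       -0.00123399]), 'joint_efforts': array([-6.08408627e-04, -3.92285013e+01,  1.88403726e+01,  4.18639228e+00,
       -4.55453672e-03, -8.45890526e-06]), 'position': array([213.38307516, 586.80326288, 230.20050999]), 'ee_rot': array([ 0.40623104, -0.57873734,  0.57969372, -0.40496249]), 'contact_force': array([ 0.27578565,  0.41794135, -0.01302065]), 'wrist_torque': array([-0.01638262,  0.02617762,  0.05051145]), 'gripper_width': 85.52857594722148}
top [[431.57018687   0.         253.02049547]
 [  0.         431.57018687 189.47619141]
 [  0.           0.           1.        ]] [-0.01727738  0.          0.          0.          0.        ] [ 382.64935891    9.42507142 1400.60176149] [ 0.70661727 -0.70468278  0.04984622 -0.04036785]
side [[443.00630153   0.         254.04074821]
 [  0.         443.00630153 190.37737175]
 [  0.           0.           1.        ]] [0.03654704 0.         0.         0.         0.        ] [  30.03981055 -721.90446529 1132.1459695 ] [ 0.89411038 -0.28019584  0.10941182 -0.33179207]
```

View pics/top0.png

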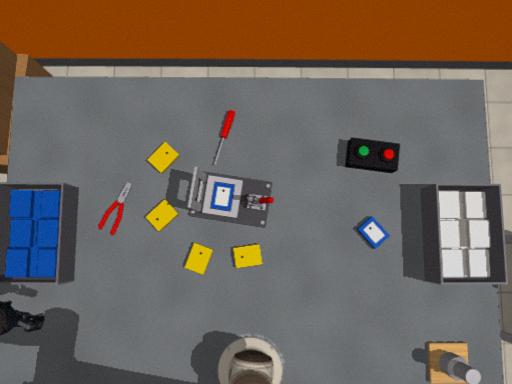

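View pics/side0.png

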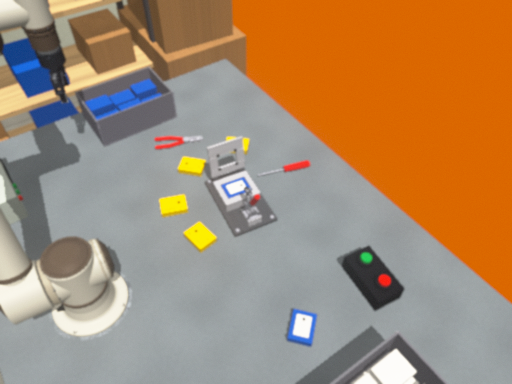

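Top view: the fixture is at (225,197), with its hinge to the left (world +y) and the clamp with red grip to the right at (266,200). Candidates for the case: the one in the nest (222,195) and the spare (373,232). The yellow ones at (163,157), (161,215), (198,258) and (247,256) are look-alikes. I choose the one in the nest, and check it in a close crop.

```bash
cat > h.py <<'E'
from bench import *
import cv2,numpy as np
from scipy.spatial.transform import Rotation as R
def ray(r,uv):
    p=cv2.undistortPoints(np.array([[uv]],float),r["intrinsics"],np.array(r["D"]))[0,0]
    d=R.from_quat(r["orientation"]).apply([p[0],p[1],1]); return np.array(r["origin"]),d/np.linalg.norm(d)
def onz(r,uv,z):
    o,d=ray(r,uv); return o+d*(z-o[2])/d[2]
def cross(a,ua,b,ub):
    o,d=ray(a,ua);p,e=ray(b,ub); s=np.linalg.lstsq(np.c_[d,-e],p-o,rcond=None)[0]
    A,B=o+d*s[0],p+e*s[1]; return (A+B)/2,np.linalg.norm(A-B)
def proj(r,P):
    q=R.from_quat(r["orientation"]).inv(); P=np.atleast_2d(P)
    return cv2.projectPoints(q.apply(P-np.array(r["origin"])),np.zeros(3),np.zeros(3),r["intrinsics"],np.array(r["D"]))[0][:,0]
E
python3 - <<'E'
from h import *
t=get_image("top");s=get_image("side")
a=cv2.resize(t["color"][160:235,160:285],None,fx=6,fy=6,interpolation=cv2.INTER_CUBIC)
b=cv2.resize(s["color"][130:240,195:285],None,fx=6,fy=6,interpolation=cv2.INTER_CUBIC)
cv2.imwrite("pics/tc.png",a[:,:,::-1]);cv2.imwrite("pics/sc.png",cv2.resize(b,None,fx=.9,fy=.9)[:,:,::-1])
# blue case top contour
for n,r in(("t",t),("s",s)):
    h=cv2.cvtColor(r["color"],cv2.COLOR_RGB2HSV)
    for nm,m in(("blue",cv2.inRange(h,(105,120,60),(125,255,255))),("red",cv2.inRange(h,(0,150,90),(6,255,255))|cv2.inRange(h,(174,150,90),(180,255,255)))):
        for c in cv2.findContours(m,0,2)[0]:
            x,y,w,hh=cv2.boundingRect(c)
            if cv2.contourArea(c)>12 and 150<x<300 and 130<y<240: print(n,nm,x,y,w,hh,cv2.minAreaRect(c), (onz(r,cv2.minAreaRect(c)[0],46)).round() )
E
```

```text
t blue 211 182 23 29 ((222.08106994628906, 196.01351928710938), (19.892276763916016, 26.3038387298584), 9.462322235107422) [535.  89.  46.]
t red 259 197 15 6 ((266.0, 199.5), (5.0, 14.0), 90.0) [525. -50.  46.]
s blue 222 184 23 13 ((231.57437133789062, 191.8695068359375), (22.71778106689453, 10.223001480102539), 20.2248592376709) [515.  78.  46.]
s red 254 195 6 5 ((256.5, 197.0), (4.0, 5.0), 90.0) [569.  15.  46.]
s red 284 161 26 10 ((296.6764831542969, 165.70590209960938), (6.063390731811523, 25.223705291748047), 75.96376037597656) [762.  51.  46.]
s red 155 137 28 12 ((168.73780822753906, 141.64024353027344), (10.932723045349121, 26.72443199157715), 83.6598129272461) [460. 404.  46.]
```

View pics/tc.png

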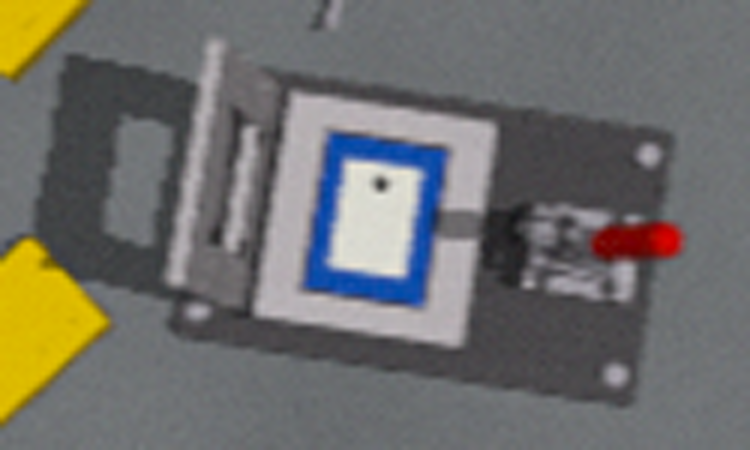

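View pics/sc.png

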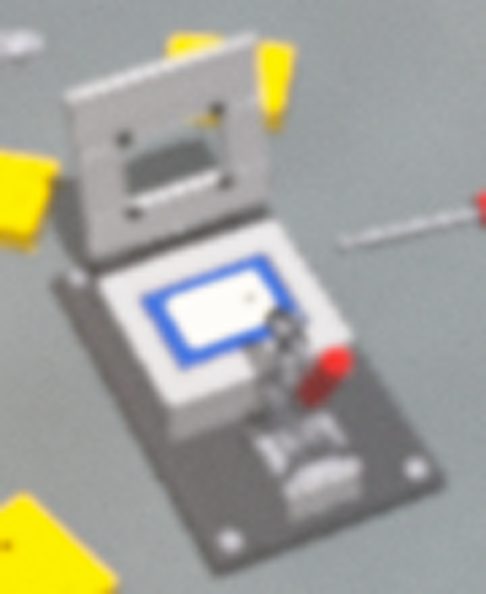

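The crops confirm the blue case with white lid in the nest. The nest's corners (top crop) are at (290,90), (497,125), (462,345) and (255,313). The frame's free edge runs from (215,42) to (172,282), with the same ends in the side crop at (252,37) and (68,97). The red tip is at about (667,240) top and (340,358) side.

```bash
python3 - <<'E'
from h import *
t=get_image("top");s=get_image("side")
T=lambda u:(np.array(u)+.5)/6-.5+[160,160]
S=lambda u:(np.array(u)+.5)/5.4-.5+[195,130]
n=np.array([onz(t,T(u),46) for u in((290,90),(497,125),(462,345),(255,313))]);c=n.mean(0)
c2=onz(t,(222.08,196.01),47)
print(n.round(),c,c2)
y=(n[0]+n[3]-n[1]-n[2]); yaw1=np.arctan2(y[1],y[0])-np.pi/2
x=(n[0]+n[1]-n[2]-n[3]); yaw2=np.arctan2(x[1],x[0]); print("yaw",yaw1,yaw2)
b=np.array([onz(t,T(u),12) for u in((672,132),(632,403))]);print("base front",b.round(), np.arctan2(*(b[0]-b[1])[[1,0]]))
e1=cross(t,T((215,42)),s,S((252,37)));e2=cross(t,T((172,282)),s,S((68,97)));g=cross(t,T((667,240)),s,S((340,358)))
print(e1,e2,g)
yaw=np.mean([yaw1,yaw2,np.arctan2(*(b[0]-b[1])[[1,0]])])
Rz=R.from_euler("z",yaw).as_matrix()
o=np.r_[c[:2],0]; print("base front mid in fix",Rz.T@(b.mean(0)-o))
for p in(e1[0],e2[0],g[0]):print((Rz.T@(p-o)).round(1))
E
```

```text
[[604. 135.  46.]
 [585.  25.  46.]
 [469.  43.  46.]
 [485. 151.  46.]] [535.92215641  88.45186396  46.        ] [535.31716388  88.94821609  47.        ]
yaw -0.15799013175937193 -0.14487223355279052
base front [[587. -69.  12.]
 [440. -47.  12.]] -0.1485308673943666
(array([606.31679182, 157.91877526, 179.33327045]), np.float64(2.78810711291042)) (array([491.25470425, 176.16369519, 178.45999519]), np.float64(2.8338066138735067)) (array([514.83229789, -59.58728085, 159.96520238]), np.float64(4.90247863807082))
base front mid in fix [ 8.95422482e-02 -1.48566259e+02  1.20000000e+01]
[ 59.2  79.2 179.3]
[-57.3  80.  178.5]
[   1.3 -149.5  160. ]
```

```bash
cat >> h.py <<'E'
O=np.array([536.,88.3,0]);YAW=-0.15
RZ=R.from_euler("z",YAW)
def w(p): return O+RZ.apply(p)
def fx(p): return RZ.inv().apply(np.asarray(p)-O)
def plan(pts,wrot=None):
    """tool-frame total shifts (m) between successive fixture points, from the current pose"""
    s=read_state();q=R.from_quat(s["ee_rot"]);p=s["position"]
    print("t",s["clock"],"fix",fx(p).round(1),"F",s["contact_force"].round(1),"yF",RZ.inv().apply(s["contact_force"]).round(1))
    for a in pts:
        a=w(a);print((q.inv().apply(a-p)/1000).round(4));p=a
E
python3 - <<'E'
from h import *
s=read_state();q=R.from_quat(s["ee_rot"])
print("tool axes in fixture (cols)\n",(RZ.inv()*q).as_matrix().round(3))
# target axes: tool y = down; tool z = +-fixture y
for sg in(1,-1):
    z=np.array([0,sg,0.]);y=np.array([0,0,-1.]);x=np.cross(y,z)
    T=RZ*R.from_matrix(np.c_[x,y,z]); print(sg,(q.inv()*T).as_rotvec().round(3))
plan([[-46,140,230]])
for a in(1.71,1.57,1.2):print(a,w([-46,140,150]))
E
```

```text
tool axes in fixture (cols)
 [[-0.198 -0.     0.98 ]
 [-0.98  -0.001 -0.198]
 [ 0.001 -1.     0.   ]]
1 [ 1.00e-03 -1.77e+00  1.00e-03]
-1 [-1.000e-03  1.372e+00  1.000e-03]
t 0.3 fix [-393.4  445.1  231. ] F [0.1 0.3 0.4] yF [0.  0.3 0.4]
[0.2305 0.0012 0.4008]
1.71 [511.43786896 233.602105   150.        ]
1.57 [511.43786896 233.602105   150.        ]
1.2 [511.43786896 233.602105   150.        ]
```

>>> play_rows(series=[[0,0,0.03,0,-0.1,0,0],[0.02,0,0.04,0,-0.1,0,0],[0.02,0,0.04,0,0,0,0],[0.02,0,0.04,0,0,0,0],[0.02,0,0.04,0,0,0,0],[0.02,0,0.04,0,0,0,0],[0.02,0,0.04,0,0,0,0],[0.02,0,0.04,0,0,0,0],[0,0,0,0,0,0,0]])

```text
clock: 1.2
position: [505.7, 390.4, 229.7]
ee_rot: [0.466, -0.532, 0.533, -0.465]
contact_force: [-0.6, -0.1, -0.1]
gripper_width: -0.4
```

```bash
python3 - <<'E'
from h import *
s=read_state();q=R.from_quat(s["ee_rot"])
print("tool axes in fixture (cols)\n",(RZ.inv()*q).as_matrix().round(3),s["gripper_width"])
plan([[-40,130,150]])
E
```

```text
tool axes in fixture (cols)
 [[ 0.016 -0.     1.   ]
 [-1.    -0.001  0.016]
 [ 0.001 -1.    -0.   ]] -0.42455513378724175
t 1.2 fix [-75.1 294.2 229.7] F [-0.6 -0.1 -0.1] yF [-0.5 -0.2 -0.1]
[0.1646 0.0798 0.0326]
```

>>> play_rows(series=[[0.04,0,0.01,0,0,0,0],[0.04,0,0.01,0,0,0,0],[0.03,0.02,0.01,0,0,0,0],[0.03,0.03,0,0,0,0,0],[0.02,0.03,0,0,0,0,0],[0,0,0,0,0,0,0]])

```text
clock: 1.8
position: [513.8, 223.7, 147.3]
ee_rot: [-0.464, 0.533, -0.532, 0.466]
contact_force: [-0.1, -0.9, -0.2]
gripper_width: 0.1
```

```bash
python3 - <<'E'
from h import *
plan([])
t=get_image("top");s=get_image("side")
a=cv2.resize(t["color"][150:235,150:285],None,fx=3,fy=3,interpolation=cv2.INTER_CUBIC)
b=cv2.resize(s["color"][130:215,165:300],None,fx=3,fy=3,interpolation=cv2.INTER_CUBIC)
cv2.imwrite("pics/p1.png",np.r_[a,b][:,:,::-1])
E
```

```text
t 1.8 fix [-42.2 130.6 147.3] F [-0.1 -0.9 -0.2] yF [ 0.1 -0.9 -0.2]
```

View pics/p1.png

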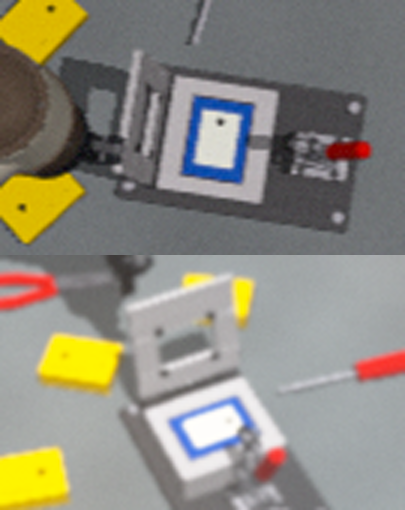

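The fingers stand behind the frame at its rail, clear of it, and the frame is still open. Now I push.

>>> play_rows(series=[[0.012,0.002,0,0,0,0,0],[0.012,0.002,0,0,0,0,0],[0.01,0.002,0,0,0,0,0],[0.008,0,0,0,0,0,0],[0.008,0,0,0,0,0,0],[0.008,0,0,0,0,0,0],[0.008,0,0,0,0,0,0],[0.008,0.001,0,0,0,0,0],[0.008,0.002,0,0,0,0,0]])

```text
clock: 2.8
position: [509.9, 147.6, 147.2]
ee_rot: [0.457, -0.53, 0.531, -0.478]
contact_force: [-0.5, 3.0, 2.6]
gripper_width: 0.2
```

```bash
python3 -c "
from h import *
plan([[-46,47,136],[-46,33,130],[-46,16,118],[-46,5,105],[-46,-5,90],[-46,-11,73],[-46,-14,60]])"
```

```text
t 2.8 fix [-34.6  54.7 147.2] F [-0.5  3.   2.6] yF [-1.   2.9  2.6]
[ 0.0077  0.0108 -0.0118]
[ 0.0141  0.0057 -0.0005]
[ 0.0172  0.0116 -0.0007]
[ 0.0113  0.0128 -0.0005]
[ 0.0103  0.0148 -0.0006]
[ 0.0063  0.0169 -0.0005]
[ 0.0033  0.0129 -0.0003]
```

>>> play_rows(series=[[0.005,0.005,-0.003,0,0,0,0],[0.005,0.005,-0.003,0,0,0,0],[0.005,0.005,-0.003,0,0,0,0],[0.005,0.005,-0.003,0,0,0,0],[0.005,0.005,-0.002,0,0,0,0],[0.005,0.005,0,0,0,0,0],[0.005,0.005,0,0,0,0,0],[0.005,0.005,0,0,0,0,0]])

```text
clock: 3.6
position: [492.4, 106.3, 103.9]
ee_rot: [0.457, -0.528, 0.532, -0.479]
contact_force: [0.7, 0.5, 2.0]
gripper_width: 0.1
```

```bash
python3 -c "
from h import *
plan([[-46,16,118],[-46,5,105],[-46,-5,90],[-46,-11,73],[-46,-14,60]])
q=RZ.inv()*R.from_quat(read_state()['ee_rot']);print(q.as_matrix().round(3))"
```

```text
t 3.6 fix [-45.8  11.3 103.9] F [0.7 0.5 2. ] yF [0.6 0.6 2. ]
[-0.005  -0.014   0.0003]
[ 0.0113  0.0128 -0.0006]
[ 0.0103  0.0148 -0.0006]
[ 0.0063  0.0169 -0.0006]
[ 0.0033  0.0129 -0.0004]
[[ 0.026  0.024  0.999]
 [-0.999  0.021  0.025]
 [-0.02  -0.999  0.025]]
```

>>> play_rows(series=[[0.003,0.004,0,0,0,0,0],[0.003,0.004,0,0,0,0,0],[0.003,0.004,0,0,0,0,0],[0.003,0.004,0,0,0,0,0],[0.002,0.004,0,0,0,0,0],[0.002,0.004,0,0,0,0,0],[0.002,0.003,0,0,0,0,0],[0,0,0,0,0,0,0]])

```text
clock: 4.4
position: [489.1, 86.2, 72.0]
ee_rot: [0.458, -0.529, 0.532, -0.477]
contact_force: [0.0, 0.5, 0.3]
gripper_width: 0.1
```

```bash
python3 -c "
from h import *
plan([[-46,-10,70],[-46,-14,60]])"
```

```text
t 4.4 fix [-46.1  -9.   72. ] F [0.  0.5 0.3] yF [-0.1  0.5  0.3]
[0.001  0.0019 0.    ]
[ 0.0042  0.0099 -0.0003]
```

>>> play_rows(series=[[0.001,0.003,0,0,0,0,0],[0.001,0.003,0,0,0,0,0],[0,0.003,0,0,0,0,0],[0,0.002,0,0,0,0,0],[0,0.002,0,0,0,0,0],[0,0.002,0,0,0,0,0]])

```text
clock: 5.0
position: [488.8, 83.5, 56.0]
ee_rot: [0.459, -0.529, 0.532, -0.476]
contact_force: [0.5, -0.5, 1.1]
gripper_width: -0.1
```

```bash
python3 -c "
from h import *
plan([])"
```

```text
t 5.0 fix [-45.9 -11.8  56. ] F [ 0.5 -0.5  1.1] yF [ 0.6 -0.5  1.1]
```

>>> play_rows(series=[[0,0.002,0,0,0,0,0],[0,0.002,0,0,0,0,0],[0,0.002,0,0,0,0,0],[0,0.002,0,0,0,0,0]])

```text
clock: 5.4
position: [488.9, 83.5, 55.0]
ee_rot: [0.46, -0.527, 0.532, -0.477]
contact_force: [-5.7, -1.0, 16.1]
gripper_width: -0.1
```

>>> play_rows(series=[[0,-0.02,0,0,0,0,0],[0,-0.04,0,0,0,0,0],[0,-0.045,0,0,0,0,0],[0,-0.045,0,0,0,0,0],[0.03,0,0.015,0,0,0,0],[0.03,0,0.015,0,0,0,0],[0,0,0,0,0,0,0]])

```text
clock: 6.1
position: [508.1, 18.1, 211.2]
ee_rot: [0.461, -0.526, 0.531, -0.478]
contact_force: [-0.6, 0.6, -0.5]
gripper_width: -0.2
```

```bash
python3 - <<'E'
from h import *
plan([[0,-98,200],[0,-98,150]])
print((RZ.inv()*R.from_quat(read_state()['ee_rot'])).as_matrix().round(3))
s=get_image("side")
b=cv2.resize(s["color"][130:240,175:310],None,fx=5,fy=5,interpolation=cv2.INTER_CUBIC)
cv2.imwrite("pics/p2.png",b[:,:,::-1])
E
```

```text
t 6.1 fix [-17.1 -73.6 211.2] F [-0.6  0.6 -0.5] yF [-0.6  0.5 -0.5]
[0.0251 0.0112 0.0161]
[ 0.0007  0.05   -0.001 ]
[[ 0.032  0.02   0.999]
 [-0.999  0.015  0.031]
 [-0.014 -1.     0.021]]
```

View pics/p2.png

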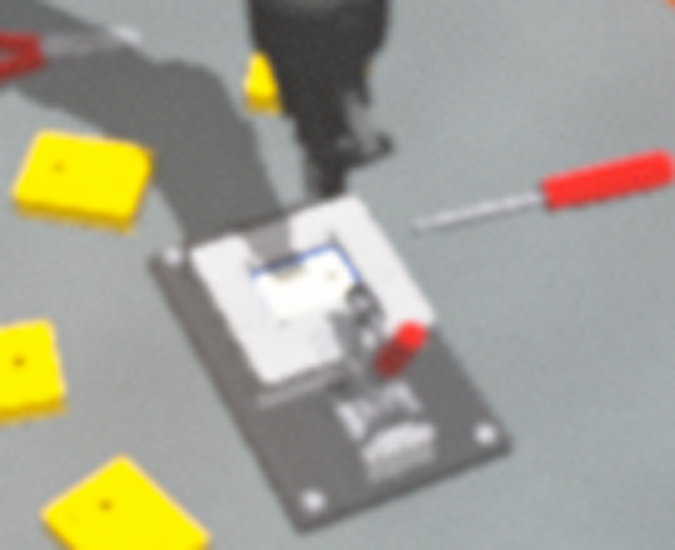

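The frame is shut over the case and the clamp is still open, with the red grip's tip at (410,335). Next I go in between the clamp arm and the handle, above the arm.

>>> play_rows(series=[[0.012,0.006,0.008,0,0,0,0],[0.012,0.005,0.008,0,0,0,0],[0,0.025,0,0,0,0,0],[0,0.025,0,0,0,0,0],[0,0,0,0,0,0,0]])

```text
clock: 6.65
position: [520.3, -4.5, 146.3]
ee_rot: [0.462, -0.528, 0.529, -0.478]
contact_force: [-0.9, -0.5, 0.2]
gripper_width: -0.1
```

```bash
python3 -c "
from h import *
plan([[0,-121,149],[0,-137,145],[0,-152,139],[0,-165,131]])"
```

```text
t 6.65 fix [ -1.6 -94.1 146.3] F [-0.9 -0.5  0.2] yF [-0.8 -0.7  0.2]
[ 0.0269 -0.0031  0.0008]
[ 0.0161  0.0037 -0.0006]
[ 0.0151  0.0058 -0.0006]
[ 0.0131  0.0078 -0.0006]
```

>>> play_rows(series=[[0.009,0,0,0,0,0,0],[0.009,0,0,0,0,0,0],[0.007,0,0,0,0,0,0],[0.006,0,0,0,0,0,0],[0.006,0.001,0,0,0,0,0],[0.006,0.002,0,0,0,0,0],[0.006,0.002,0,0,0,0,0],[0.006,0.003,0,0,0,0,0]])

```text
clock: 7.45
position: [515.0, -60.8, 142.1]
ee_rot: [0.46, -0.526, 0.529, -0.481]
contact_force: [-1.7, 1.6, 4.2]
gripper_width: 0.3
```

```bash
python3 -c "
from h import *
plan([[0,-152,140],[0,-165,131],[0,-177,119],[0,-189,100],[0,-193,85]])"
```

```text
t 7.45 fix [   1.6 -150.6  142.1] F [-1.7  1.6  4.2] yF [-1.9  1.4  4.2]
[ 0.0014  0.002  -0.0017]
[ 0.0132  0.0087 -0.0007]
[ 0.0122  0.0118 -0.0007]
[ 0.0123  0.0188 -0.0009]
[ 0.0043  0.0149 -0.0005]
```

>>> play_rows(series=[[0.005,0.004,-0.001,0,0,0,0],[0.005,0.004,-0.001,0,0,0,0],[0.005,0.004,0,0,0,0,0],[0.004,0.005,0,0,0,0,0],[0.004,0.005,0,0,0,0,0],[0.004,0.005,0,0,0,0,0],[0.003,0.005,0,0,0,0,0],[0.003,0.005,0,0,0,0,0]])

```text
clock: 8.25
position: [512.1, -99.3, 105.2]
ee_rot: [0.46, -0.523, 0.532, -0.482]
contact_force: [-1.2, 1.9, 2.2]
gripper_width: -0.1
```

```bash
python3 -c "
from h import *
plan([[0,-189,100],[0,-193,85]])"
```

```text
t 8.25 fix [   4.4 -189.   105.2] F [-1.2  1.9  2.2] yF [-1.4  1.7  2.2]
[-0.0001  0.0051 -0.0046]
[ 0.0042  0.0149 -0.0006]
```

>>> play_rows(series=[[0.001,0.004,-0.002,0,0,0,0],[0.001,0.004,-0.001,0,0,0,0],[0.001,0.004,0,0,0,0,0],[0,0.003,0,0,0,0,0],[0,0.003,0,0,0,0,0],[0,0.003,0,0,0,0,0]])

```text
clock: 8.85
position: [510.8, -102.9, 81.9]
ee_rot: [0.461, -0.521, 0.532, -0.482]
contact_force: [-1.2, -0.6, 4.6]
gripper_width: 0.1
```

```bash
python3 -c "
from h import *
plan([])"
```

```text
t 8.85 fix [   3.7 -192.8   81.9] F [-1.2 -0.6  4.6] yF [-1.1 -0.8  4.6]
```

>>> play_rows(series=[[0,0.002,0,0,0,0,0],[0,0.002,0,0,0,0,0]])

```text
clock: 9.05
position: [510.8, -103.0, 78.2]
ee_rot: [0.461, -0.521, 0.532, -0.482]
contact_force: [-1.6, 0.3, 4.8]
gripper_width: -0.2
```

```bash
python3 - <<'E'
from h import *
plan([])
t=get_image("top");s=get_image("side")
a=cv2.resize(t["color"][160:235,170:300],None,fx=4,fy=4,interpolation=cv2.INTER_CUBIC)
b=cv2.resize(s["color"][150:225,190:320],None,fx=4,fy=4,interpolation=cv2.INTER_CUBIC)
cv2.imwrite("pics/p3.png",np.r_[a,b][:,:,::-1])
E
```

```text
t 9.05 fix [   3.7 -192.9   78.2] F [-1.6  0.3  4.8] yF [-1.6  0.1  4.8]
```

View pics/p3.png

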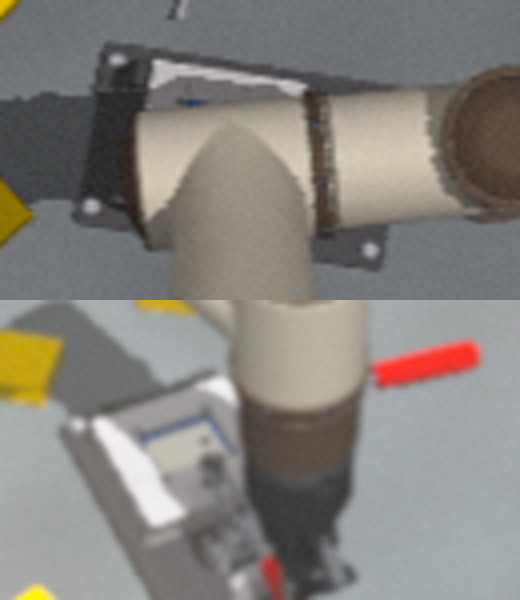

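The view is occluded and the height is lower than a level handle would allow, so the tip may have slipped beside the grip. I lift straight up to look.

>>> play_rows(series=[[0,-0.02,0,0,0,0,0],[0,-0.04,0,0,0,0,0],[-0.01,-0.045,0,0,0,0,0],[-0.04,-0.02,0,0,0,0,0],[-0.04,0,0,0,0,0,0],[-0.04,0,0,0,0,0,0],[0,0,0,0,0,0,0]])

```text
clock: 9.85
position: [521.7, 30.5, 207.6]
ee_rot: [0.458, -0.524, 0.532, -0.482]
contact_force: [0.3, -0.2, -0.9]
gripper_width: -0.0
```

```bash
python3 - <<'E'
from h import *
plan([])
t=get_image("top");s=get_image("side")
a=cv2.resize(t["color"][160:235,180:310],None,fx=4,fy=4,interpolation=cv2.INTER_CUBIC)
b=cv2.resize(s["color"][150:225,190:320],None,fx=4,fy=4,interpolation=cv2.INTER_CUBIC)
cv2.imwrite("pics/p4.png",np.r_[a,b][:,:,::-1])
for n,r in(("t",t),("s",s)):
    h=cv2.cvtColor(r["color"],cv2.COLOR_RGB2HSV)
    m=cv2.inRange(h,(0,150,90),(6,255,255))|cv2.inRange(h,(174,150,90),(180,255,255))
    for c in cv2.findContours(m,0,2)[0]:
        x,y,_,_=cv2.boundingRect(c)
        if cv2.contourArea(c)>6 and 150<x<340 and 130<y<260: print(n,cv2.boundingRect(c),cv2.boxPoints(cv2.minAreaRect(c)).round().tolist())
# predicted locked grip ends / for comparison
P=[w([0,-226,78]),w([0,-148,78])]
print("pred locked top",proj(t,P).round(1).tolist(),"side",proj(s,P).round(1).tolist())
E
```

```text
t 9.85 fix [ -5.5 -59.3 207.6] F [ 0.3 -0.2 -0.9] yF [ 0.4 -0.2 -0.9]
t (270, 201, 24, 8) [[270.0, 205.0], [271.0, 200.0], [294.0, 203.0], [293.0, 209.0]]
s (255, 214, 15, 19) [[254.0, 215.0], [259.0, 212.0], [270.0, 230.0], [266.0, 233.0]]
s (284, 161, 26, 10) [[283.0, 166.0], [308.0, 160.0], [310.0, 166.0], [285.0, 172.0]]
s (156, 137, 27, 12) [[155.0, 138.0], [181.0, 135.0], [182.0, 145.0], [156.0, 148.0]]
pred locked top [[294.2, 205.8], [269.2, 202.0]] side [[267.8, 232.4], [255.8, 213.4]]
```

View pics/p4.png

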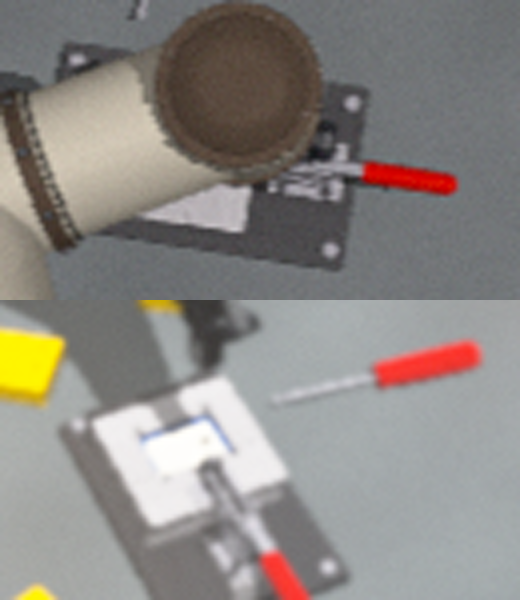

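The arm is down and the handle lies nearly level, with the grip running from (365,172) to (455,184) in the top half. I check the level by the red centroid, and check the clamp's arm.

```bash
python3 - <<'E'
from h import *
t=get_image("top");s=get_image("side")
def red(r,box):
    x,y,X,Y=box;h=r["color"][y:Y,x:X].astype(float)
    wt=np.clip((h[...,0]-np.maximum(h[...,1],h[...,2]))/150,0,1);wt[wt<.2]=0
    yy,xx=np.mgrid[y:Y,x:X];c=np.array([(wt*xx).sum(),(wt*yy).sum()])/wt.sum()
    d=np.c_[xx.ravel(),yy.ravel()]-c; C=(d*wt.ravel()[:,None]).T@d/wt.sum();l,v=np.linalg.eigh(C)
    return c,np.degrees(np.arctan2(v[1,1],v[0,1]))%180, np.sqrt(12*l[1])
T=red(t,(262,192,302,218));S=red(s,(246,206,280,242));print("top",T,"side",S)
m,g=cross(t,T[0],s,S[0]);print("mid fix",fx(m).round(1),"gap",g)
for a in(-.15,-.1,-.05,0,.05,.1,.2,.3):
    o=[]
    for r in(t,s):
        P=proj(r,[w([0,-112-q*np.cos(a),78+q*np.sin(a)]) for q in(36,75,114)]);d=P[2]-P[0]
        o+=[P[1].round(1).tolist(),round(float(np.degrees(np.arctan2(d[1],d[0]))%180),1),round(float(np.hypot(*d)),1)]
    print(a,o)
E
```

```text
top (array([281.79449414, 204.14471641]), np.float64(8.788930320303052), np.float64(23.382987730076128)) side (array([262.23602603, 222.31680704]), np.float64(58.0352972032809), np.float64(21.93620893589686))
mid fix [ 1.000e-01 -1.877e+02  8.050e+01] gap 2.465472268597154
-0.15 [[281.1, 204.2], 9.6, 24.6, [261.4, 224.8], 61.0, 24.1]
-0.1 [[281.4, 204.1], 9.3, 24.9, [261.5, 224.2], 60.0, 23.6]
-0.05 [[281.6, 204.0], 9.0, 25.1, [261.6, 223.5], 59.0, 23.1]
0 [[281.7, 203.9], 8.7, 25.3, [261.7, 222.7], 57.8, 22.5]
0.05 [[281.8, 203.8], 8.4, 25.5, [261.7, 222.0], 56.6, 21.9]
0.1 [[281.8, 203.6], 8.1, 25.5, [261.7, 221.1], 55.3, 21.1]
0.2 [[281.6, 203.3], 7.5, 25.4, [261.5, 219.3], 52.4, 19.6]
0.3 [[281.2, 203.0], 6.9, 25.1, [261.3, 217.4], 48.8, 17.8]
```

```bash
python3 -c "
from h import *
plan([[0,-205,200],[0,-205,97]])
print((RZ.inv()*R.from_quat(read_state()['ee_rot'])).as_matrix().round(3))"
```

```text
t 10.05 fix [ -6.1 -63.6 206.7] F [ 0.2 -0.1  0.1] yF [ 0.2 -0.1  0.1]
[0.1417 0.0045 0.0019]
[ 0.0017  0.1029 -0.0029]
[[ 0.029  0.027  0.999]
 [-0.999  0.017  0.029]
 [-0.016 -0.999  0.028]]
```

>>> play_rows(series=[[0.035,0.001,0.001,0,0,0,0],[0.035,0.001,0.001,0,0,0,0],[0.035,0.001,0,0,0,0,0],[0.035,0.001,0,0,0,0,0],[0,0.04,-0.001,0,0,0,0],[0,0.035,-0.001,0,0,0,0],[0,0.02,-0.001,0,0,0,0],[0,0,0,0,0,0,0]])

```text
clock: 10.85
position: [501.8, -125.8, 101.0]
ee_rot: [0.454, -0.529, 0.536, -0.475]
contact_force: [-0.3, 0.4, -0.3]
gripper_width: -0.2
```

```bash
python3 -c "
from h import *
plan([[0,-203,92]])"
```

```text
t 10.85 fix [  -1.9 -216.8  101. ] F [-0.3  0.4 -0.3] yF [-0.3  0.4 -0.3]
[-0.0136  0.0093  0.0018]
```

>>> play_rows(series=[[-0.012,0.004,0.002,0,0,0,0],[0,0.003,0,0,0,0,0],[0,0.003,0,0,0,0,0],[0,0.002,0,0,0,0,0],[0,0.002,0,0,0,0,0]])

```text
clock: 11.35
position: [508.4, -114.3, 89.9]
ee_rot: [0.452, -0.528, 0.538, -0.477]
contact_force: [-0.1, -0.8, -0.4]
gripper_width: 0.2
```

```bash
python3 -c "
from h import *
plan([])"
```

```text
t 11.35 fix [   3.  -204.4   89.9] F [-0.1 -0.8 -0.4] yF [ 0.1 -0.8 -0.4]
```

>>> play_rows(series=[[0,0.002,-0.002,0,0,0,0],[0,0.002,-0.001,0,0,0,0],[0,0.002,0,0,0,0,0]])

```text
clock: 11.65
position: [506.0, -113.7, 84.4]
ee_rot: [0.452, -0.527, 0.539, -0.477]
contact_force: [-1.4, -0.3, 3.2]
gripper_width: -0.1
```

```bash
python3 -c "
from h import *
plan([])"
```

```text
t 11.65 fix [   0.5 -204.2   84.4] F [-1.4 -0.3  3.2] yF [-1.4 -0.5  3.2]
```

>>> play_rows(series=[[0,0.002,0,0,0,0,0],[0,0.002,0,0,0,0,0],[0,0.002,0,0,0,0,0]])

```text
clock: 11.95
position: [506.2, -114.0, 79.1]
ee_rot: [0.452, -0.527, 0.539, -0.477]
contact_force: [-2.4, -0.3, 4.3]
gripper_width: 0.1
```

```bash
python3 -c "
from h import *
plan([])"
```

```text
t 11.95 fix [   0.7 -204.4   79.1] F [-2.4 -0.3  4.3] yF [-2.3 -0.7  4.3]
```

>>> play_rows(series=[[0,-0.005,0,0,0,0,0],[0,-0.02,0,0,0,0,0],[0,-0.04,0,0,0,0,0],[0,-0.045,0,0,0,0,0],[-0.02,-0.045,-0.02,0,0,0,0],[-0.03,-0.02,-0.04,0,0,0,0],[-0.03,0,-0.04,0,0,0,0],[-0.03,0,-0.04,0,0,0,0],[0,0,0,0,0,0,0],[0,0,0,0,0,0,0]])

```text
clock: 12.95
position: [377.5, 14.6, 253.2]
ee_rot: [0.449, -0.528, 0.537, -0.48]
contact_force: [-0.6, -0.0, 0.8]
gripper_width: -0.1
```

```bash
python3 - <<'E'
from h import *
plan([])
t=get_image("top");s=get_image("side")
def red(r,box):
    x,y,X,Y=box;h=r["color"][y:Y,x:X].astype(float)
    wt=np.clip((h[...,0]-np.maximum(h[...,1],h[...,2]))/150,0,1);wt[wt<.2]=0
    yy,xx=np.mgrid[y:Y,x:X];c=np.array([(wt*xx).sum(),(wt*yy).sum()])/wt.sum()
    d=np.c_[xx.ravel(),yy.ravel()]-c; C=(d*wt.ravel()[:,None]).T@d/wt.sum();l,v=np.linalg.eigh(C)
    return c,np.degrees(np.arctan2(v[1,1],v[0,1]))%180, np.sqrt(12*l[1])
print(red(t,(262,192,302,218)),red(s,(246,206,280,242)))
a=cv2.resize(t["color"][160:235,180:310],None,fx=4,fy=4,interpolation=cv2.INTER_CUBIC)
b=cv2.resize(s["color"][150:240,190:320],None,fx=4,fy=4,interpolation=cv2.INTER_CUBIC)[:300]
b=cv2.resize(s["color"][165:240,190:320],None,fx=4,fy=4,interpolation=cv2.INTER_CUBIC)
cv2.imwrite("pics/p5.png",np.r_[a,b][:,:,::-1])
E
```

```text
t 12.95 fix [-145.7  -96.5  253.2] F [-0.6 -0.   0.8] yF [-0.5 -0.1  0.8]
(array([281.78361322, 204.14493529]), np.float64(8.810062421679788), np.float64(23.402795075561173)) (array([262.22487992, 222.30725264]), np.float64(57.945132755664915), np.float64(21.922820489710393))
```

View pics/p5.png

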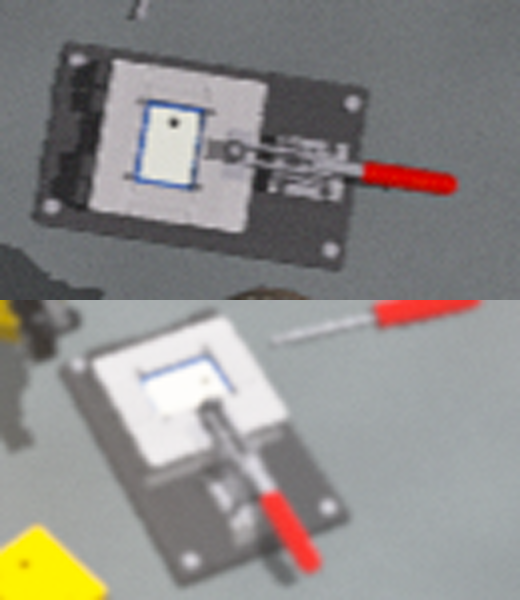

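The frame is shut with the case visible through its window. The arm's foot is on the frame's edge, and the handle lies level from (365,172) to (455,184). The second press did not change its position by even 0.02 px, so it is at its stop. The gripper is clear, so I hand in.

```bash
python3 -c "
from bench import *
print(job_done())"
```

```text
the job is handed in; nothing more can be done
None
```

I pushed the hold-down frame over and down until it lay shut, then pushed the red clamp handle over until it lay level. I handed the job in at about 13 s on the robot's clock, with the gripper clear of everything.

- **Frame:** I used closed fingertips on the side rail and slowed down towards the end. It stopped at 55 mm, the height given for shut, with about 16 N on the fingers. The last pictures show it flat, with the case visible through its window.
- **Clamp:** I pushed the handle only after a picture showed the frame shut. The last pictures show the arm's foot on the frame edge. The red grip fits level to within about 0.03 rad in both views, which is the limit of what the images can tell.
- **One check disagreed:** while pressing the handle, the fingertips read 78–79 mm at only 4–5 N, where the top of a level grip should be at 87 mm. I lifted off and pressed again. The handle measured the same before and after, within 0.02 px, so I took it to be against its stop. The likely cause is the tip sliding down beside the round grip or the grip giving slightly under load, but I did not settle which.
- **Other items:** I did not go near the spare case, the pliers, the screwdriver, the control box or the yellow look-alikes. I made no separate final check of them.

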